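# Pour the wooden beads from the spouted jug into the tray

### The arm

A 7-joint arm with a two-finger parallel gripper is mounted at the origin on a cart in front of the work surface, level with it; the furniture and walls round the work are solid. World frame = base frame: x ahead of the robot, y to its left, z up, the work surface at z = 0. Lengths are in m, angles in rad, forces in N, time in s.
With the tool pointing down it reaches from about 0.35 to 0.9 m from the base axis. Payload 8.1 kg.
Tool frame: the origin (TCP) lies midway between the tips of the shut fingers; the grasp point (between the pads) lies 19 mm behind it; z points along the fingers, y is the line along which they close (so a half turn about z gives the same grasp; the last joint's range is limited). The gripper opens to 92 mm and grips with 3 to 60 N. Pads are 19 mm wide; open, the fingers measure 130 mm over their backs; the gripper's body (75 mm by 190 mm) begins 47 mm behind the grasp point.
Start: joints at [-1.312, 0.434, 0.025, 1.573, -0.012, 1.134, -0.075], TCP at [0.221, 0.585, 0.227] pointing down, gripper open.
Joint ranges: [-2.62, 2.62], [-0.44, 2.09], [-1.27, 1.32], [0.08, 2.57], [-1.32, 4.46], [0.12, 2], [-2.74, 2.74]. Speed limits (rad/s): [2.22, 2.22, 3.01, 3.01, 3.14, 3.14, 3.14].

### API

Orientations are given as a rotation vector (axis times angle).
In Python, from cell import observe, get_image, camera_model, sign_off, recognise, silhouettes gives the robot as it stands.
- The arm moves only by the tool apply_moves, never from a script. Its argument "motion" is a list of rows, each an object of numbers: "x", "y", "z": the shift along the world's x, y, z in cm; "yaw": the turn about the world's z in degrees; "hand": the opening, from -1 (shut) to 1 (fully open), so that 0 is half open. In form: [{"x": .., "y": .., "z": .., "yaw": .., "hand": ..}, ...]. A call has 1 to 10 rows; each row is the pose to reach, as a shift and turn from the pose commanded when the call began; what a row does not reach only later rows make up. A row lasts 1/8 s, in which the tool goes at most 62.5 mm and 10.7 degrees, less where a joint would pass 70% of its speed; a pose out of reach is approached as far as the arm can. A call with a gripper value outside its range is refused whole. The fingers move at their own pace and stop on an object; "newtons" is the grip in N (left out, the last holds). Time passes only in rows, so rows that repeat a pose let the fingers close. It gives the time, the measured TCP pose, the force, the opening and the grip force at its end, in the units of the state.
- observe(): the state, without advancing time (a new reading comes with each control period).
- get_image(name): name is "scene" or "top" or "wrist"; returns the picture (420x560x3 uint8, blue, green, red); there is no depth.
- camera_model(name): a dict with "camera_matrix" (3x3 intrinsics, pixels), "T" (4x4, takes a point from camera to world coordinates). Camera axes: x right, y up, looking along -z (the intrinsics and any distortion apply to the point x, -y, -z); pixel columns grow to the right and rows downward; lengths in m; the calibration is good to about 2 mm. A picture is of the moment at which its call begins: read the wrist's pose just before it. camera_model takes no time and is no camera call; for the wrist camera it gives the pose at the moment of the call.
- sign_off(): hands the job in; it is judged then, once.
Trained networks look in the newest picture that a camera, given by its name, has taken for a name from the list of things; names that differ only in an ending like _2 or _b are one class to them, and where a whole thing is asked for, a point or a joint stands for the part that bears it (a point fixed in the world has none). Each returns a list of dicts, best first, with "p" (0 to 1); they miss things now and then, are a little off and sometimes report something else, mostly with a low value. They report only what shows in the picture. A call takes as long as a camera call. They do not tell look-alikes from the thing itself.
- recognise(query, camera): "rect" ([left, top, right, bottom] in pixels, round what is visible of it).
- silhouettes(query, camera): "mask" (420x560 bool, what is visible of it) and "rect" ([left, top, right, bottom] in pixels, round what is visible of it).
The state is a dict: "clock": time; "joints": joint angles; "dq": joint speeds; "joint_efforts": joint torques, N m; "position": TCP position; "ee_rot": TCP orientation; "force": force on the tool from outside, world axes, zero at the start; "ft_torque": the same for the moment, N m; "width": opening from 0.0 (shut) to 1.0 (fully open); "gripper_force": force on a finger pad.
Only numpy, scipy, OpenCV 4.12 (cv2) and the standard library are available. Lean on these libraries where they do the work, as an engineer would, in place of code of your own. Each camera call takes 0.05 s, during which the arm holds its last target. There are 200 camera calls.

### The job

Pour all five wooden beads from the spouted metal jug into the dark wooden tray: lift the jug, keep it upright while you turn it until its spout faces the middle of the tray, and only then tilt it forward so that the beads run out over the spout. Then stand the empty jug upright in the middle of its round cork mat and let go. Do not push the sanding block, the key fob or the tape roll about.

Things in the scene. Friction and masses are not known exactly. Their poses are not given: they have to be found in the camera images.
- jug: Bare sheet-metal jug, open on top, 66 mm high, about 0.2 kg, 3 mm walls, on the mat with the beads inside. Origin: centre of its underside; z up, x toward the spout, y left. Upright flat sides 52 mm apart outside from x = -30 to +28 mm: grip them across y from above, some 40 mm above the underside. Behind, a loop handle of 9 mm bar reaches x = -62 mm, z 10 to 60 mm.
- spout (a point): Middle of the jug's pouring lip, at x = 86, y = 0, z = 61 mm in the jug's frame (same axes). From x = 28 mm at floor level the jug's front slopes up at 45 degrees and narrows to this open lip, 41 mm wide inside. At the start it does not point at the tray. The beads roll out when the jug is tilted forward by 60 to 70 degrees.
- tray: Empty square open box of dark wood, to the robot's left, fixed to the table: 130 x 130 mm outside, 55 mm high, walls 6 mm. Origin: centre of its underside, on the table; z up, x and y along its sides.
- mat: Round cork mat, diameter 130 mm, 4 mm thick, fixed to the table, to the robot's right of the tray. Origin: centre of its underside, on the table.
- bead1: One of five like wooden beads, plain balls of 13 mm diameter (10 g) with a narrow dark bore, lying on the jug's floor at the start. Origin: its centre.
- bead2: One of five like wooden beads, plain balls of 13 mm diameter (10 g) with a narrow dark bore, lying on the jug's floor at the start. Origin: its centre.
- bead3: One of five like wooden beads, plain balls of 13 mm diameter (10 g) with a narrow dark bore, lying on the jug's floor at the start. Origin: its centre.
- bead4: One of five like wooden beads, plain balls of 13 mm diameter (10 g) with a narrow dark bore, lying on the jug's floor at the start. Origin: its centre.
- bead5: One of five like wooden beads, plain balls of 13 mm diameter (10 g) with a narrow dark bore, lying on the jug's floor at the start. Origin: its centre.
- sanding_block: Bystander: cork sanding block 39 x 65 x 28 mm, lying loose on the table. Origin: centre of its underside.
- key_fob: Bystander: small rounded wooden key fob 20 x 50 x 8 mm, lying loose on the table. Origin: centre of its underside.
- tape_roll: Bystander: roll of adhesive tape lying flat, 104 mm across, 25 mm high, loose. Origin: centre of its underside.
There are look-alikes about, which are no part of the job. Several things have the shape of the mat; the one meant has the colours described above.

How it is judged:
On the way, in this order (a step that is already met when the one before it is completed fails the run):
1. the jug, spout facing the tray, is tilted by more than 0.6 rad (angle between jug's own z axis and vertical above 0.6 rad and x of tray in the frame of jug above 0 m and y of tray in the frame of jug between -0.07 and 0.07 m), for 0.05 s.
2. all five beads are in the tray (x of bead1 in the frame of tray between -0.063 and 0.063 m and y of bead1 in the frame of tray between -0.063 and 0.063 m and height (world z) of each of bead1, bead2, bead3, bead4, bead5 below 0.055 m and x of bead2 in the frame of tray between -0.063 and 0.063 m and y of bead2 in the frame of tray between -0.063 and 0.063 m and x of bead3 in the frame of tray between -0.063 and 0.063 m and y of bead3 in the frame of tray between -0.063 and 0.063 m and x of bead4 in the frame of tray between -0.063 and 0.063 m and y of bead4 in the frame of tray between -0.063 and 0.063 m and x of bead5 in the frame of tray between -0.063 and 0.063 m and y of bead5 in the frame of tray between -0.063 and 0.063 m), for 0.2 s.
At the end, for the whole second after the job is handed in: All five beads lie inside the tray (below its rim); the jug stands at rest and released, upright within 0.1 rad, on the cork mat, its origin within 30 mm of the mat's centre and at most 9 mm above the table (all of step 2 and angle between jug's own z axis and vertical below 0.1 rad and horizontal distance between jug and mat below 0.03 m and height (world z) of jug between 0 and 0.009 m and linear speed of jug below 0.02 m/s); the robot touches nothing.
It fails at once if the jug is tilted by more than 0.45 rad while its spout does not face the tray (tray centre behind the jug's origin, or more than 70 mm to either side of the line along which the spout points) (angle between jug's own z axis and vertical above 0.45 rad and not (x of tray in the frame of jug above 0 m and y of tray in the frame of jug between -0.07 and 0.07 m)).
It fails at once if the jug is rolled sideways by more than 0.5 rad, so that it does not pour over the spout (angle between jug's own y axis and vertical below 1.07 rad or angle between jug's own y axis and vertical above 2.07 rad).
It fails at once if the sanding block is moved by more than 30 mm (distance of sanding_block from where it was at the start of the episode above 0.03 m).
It fails at once if the key fob is moved by more than 30 mm (distance of key_fob from where it was at the start of the episode above 0.03 m).
It fails at once if the tape roll is moved by more than 30 mm (distance of tape_roll from where it was at the start of the episode above 0.03 m).
It also fails if it takes over 48 s, if anything falls off the work surface, if the arm or the gripper's body presses on something with over 40 N, if the wrist force passes 120 N, or if a joint passes its speed limit or range.

## Working session

There is one attempt and no reset: what is moved stays moved. The work goes in short steps, Python scripts to look and compute and a tool call to move; the robot and the scene stay as the last step left them, time stands still between calls to the robot, and variables do not carry over. Pictures are saved under pics/ and viewed, at most 12 in all, crops included, and the job is handed in when it is done.

Besides the shell and the picture viewer there is one more tool, called after "Request:" by a JSON object that holds its "fn" and its "kwargs", one argument or row to a line. apply_moves: Moves the arm, as the interface text tells. Its arguments: {"type":"object","properties":{"motion":{"type":"array","items":{"type":"object","properties":{"x":{"type":"number"},"y":{"type":"number"},"z":{"type":"number"},"yaw":{"type":"number"},"hand":{"type":"number"}}}},"newtons":{"type":"number"}},"required":["motion"]}

```bash
mkdir -p pics; cat > h.py <<'E'
import numpy as np,cv2
from cell import *
def ray(cam,uv,z,M=None):
    M=M or camera_model(cam);K=np.array(M["camera_matrix"]);T=np.array(M["T"])
    uv=np.atleast_2d(np.array(uv,float));d=np.c_[(uv[:,0]-K[0,2])/K[0,0],-(uv[:,1]-K[1,2])/K[1,1],-np.ones(len(uv))]@T[:3,:3].T
    return T[:3,3]+d*((z-T[2,3])/d[:,2])[:,None]
def proj(cam,P,M=None):
    M=M or camera_model(cam);K=np.array(M["camera_matrix"]);T=np.array(M["T"])
    p=(np.atleast_2d(P)-T[:3,3])@T[:3,:3];return np.c_[K[0,2]+K[0,0]*p[:,0]/-p[:,2],K[1,2]+K[1,1]*p[:,1]/p[:,2]]
E
python3 - <<'E'
from h import *
for c in("top","scene"):
    im=get_image(c);cv2.imwrite(f"pics/{c}0.png",im);print(c,{k:np.round(v,3).tolist() for k,v in camera_model(c).items()})
    for q in("jug","spout","tray","mat","sanding_block","key_fob","tape_roll","bead1"):
        for r in recognise(q,c)[:5]:
            b=r["rect"];print(q,np.round(b).tolist(),round(r["p"],2),np.round(ray(c,[(b[0]+b[2])/2,(b[1]+b[3])/2],0)[0,:2],3))
s=observe();print(s["clock"],s["position"],s["ee_rot"],s["width"])
E
```

```text
top {'camera_matrix': [[444.533, 0.0, 277.477], [0.0, 444.533, 211.581], [0.0, 0.0, 1.0]], 'T': [[-0.163, 0.965, -0.207, 0.373], [-0.987, -0.159, 0.035, 0.084], [0.001, 0.21, 0.978, 0.987], [0.0, 0.0, 0.0, 1.0]]}
jug [303.0, 214.0, 350.0, 288.0] 0.69 [ 0.476 -0.045]
spout [302.0, 218.0, 347.0, 285.0] 0.7 [ 0.476 -0.04 ]
tray [150.0, 244.0, 232.0, 321.0] 0.97 [0.457 0.262]
mat [361.0, 223.0, 424.0, 284.0] 0.76 [ 0.446 -0.188]
sanding_block [259.0, 183.0, 289.0, 213.0] 0.7 [0.615 0.051]
key_fob [305.0, 160.0, 321.0, 180.0] 0.57 [ 0.667 -0.048]
tape_roll [245.0, 128.0, 289.0, 175.0] 0.92 [0.729 0.049]
scene {'camera_matrix': [[418.89, 0.0, 287.42], [0.0, 418.89, 209.591], [0.0, 0.0, 1.0]], 'T': [[0.895, 0.333, -0.296, 0.306], [-0.445, 0.676, -0.587, -0.456], [0.004, 0.658, 0.753, 0.738], [0.0, 0.0, 0.0, 1.0]]}
jug [224.0, 247.0, 301.0, 288.0] 0.94 [ 0.478 -0.   ]
spout [225.0, 248.0, 300.0, 291.0] 0.94 [ 0.475 -0.006]
tray [166.0, 150.0, 247.0, 221.0] 0.94 [0.453 0.278]
mat [227.0, 260.0, 286.0, 306.0] 0.86 [ 0.451 -0.03 ]
mat [257.0, 317.0, 330.0, 385.0] 0.77 [ 0.454 -0.189]
sanding_block [290.0, 208.0, 322.0, 240.0] 0.59 [0.614 0.062]
key_fob [343.0, 241.0, 364.0, 259.0] 0.63 [ 0.671 -0.047]
tape_roll [334.0, 185.0, 377.0, 230.0] 0.93 [0.743 0.055]
0.9 [0.22123856 0.5845359  0.22674196] [5.65315838e-01 3.09029970e+00 5.86546793e-05] 0.9976935998384237
```

View pics/top0.png

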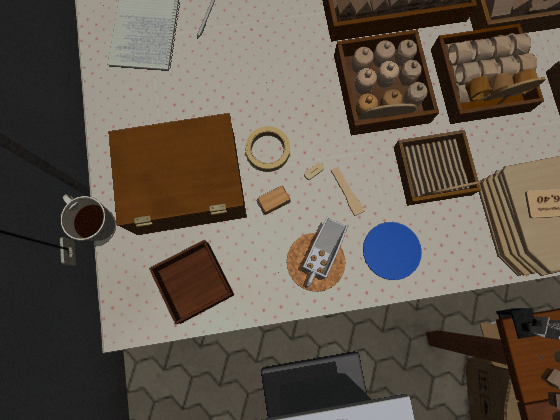

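View pics/scene0.png

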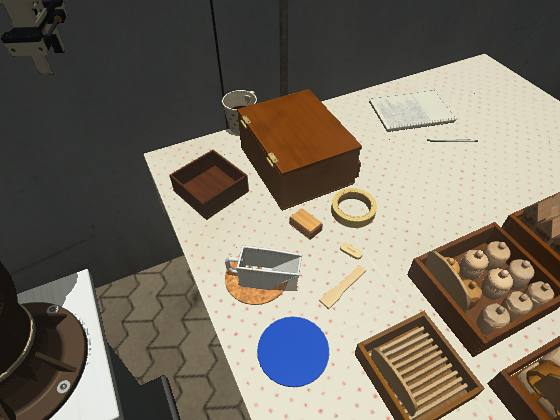

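```bash
python3 - <<'E'
from h import *
t=cv2.imread("pics/top0.png")[205:305,275:365];s=cv2.imread("pics/scene0.png")[235:315,215:310]
a=cv2.resize(t,(400,444),interpolation=2);b=cv2.resize(s,(400,337),interpolation=2)
o=np.zeros((444,800,3),np.uint8);o[:,:400]=a;o[:337,400:]=b;cv2.imwrite("pics/crop.png",o)
for c in("top","scene"):
    for q in("jug","tray","mat"):
        for r in silhouettes(q,c)[:2]:
            m=r["mask"].astype(np.uint8);cn=max(cv2.findContours(m,0,2)[0],key=cv2.contourArea)
            print(c,q,round(r["p"],2),cv2.approxPolyDP(cn,2.5,True)[:,0].tolist() if q!="mat" else np.round(cv2.fitEllipse(cn)[0],1))
            z=.055 if q=="tray" else .066 if q=="jug" else .004
            print(np.round(cv2.minAreaRect(ray(c,cn[:,0],z)[:,:2].astype(np.float32)*1000)[0],0),[round(v) for v in cv2.minAreaRect(ray(c,cn[:,0],z)[:,:2].astype(np.float32)*1000)[1]],cv2.minAreaRect(ray(c,cn[:,0],z)[:,:2].astype(np.float32)*1000)[2])
E
```

```text
top jug 0.75 [[329, 218], [323, 222], [304, 267], [310, 273], [306, 285], [315, 276], [326, 275], [345, 231], [345, 226]]
[466. -27.] [53, 148] 56.146541595458984
top tray 0.95 [[204, 240], [150, 268], [176, 323], [232, 295]]
[454. 252.] [133, 133] 17.994930267333984
top mat 0.97 [391.9 250.5]
[ 454. -188.] [127, 128] 34.48676681518555
top mat 0.86 [315.3 261.7]
[454. -13.] [128, 118] 47.3883171081543
scene jug 0.91 [[225, 260], [226, 267], [238, 274], [240, 285], [267, 289], [298, 275], [301, 254], [243, 246], [237, 257]]
[461. -39.] [94, 144] 54.496246337890625
scene tray 0.78 [[214, 150], [170, 174], [174, 191], [206, 219], [248, 190], [247, 174]]
[452. 233.] [155, 170] 18.770689010620117
scene tray 0.69 [[339, 191], [331, 208], [335, 219], [346, 226], [360, 227], [374, 218], [376, 203], [370, 194], [357, 188]]
[708.  20.] [116, 97] 52.59186553955078
scene mat 0.9 [292.8 351.8]
[ 453. -188.] [127, 126] 6.7941575050354
scene mat 0.62 [253.3 283.5]
[436. -40.] [65, 129] 49.43296432495117
```

View pics/crop.png

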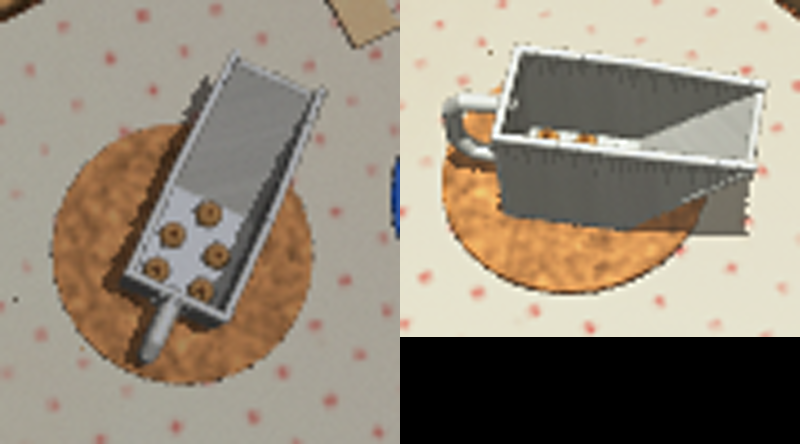

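```bash
python3 - <<'E'
from h import *
k=90/400
f=lambda L,ox,oy,kx,ky:[(ox+u*kx,oy+v*ky) for u,v in L]
rear=ray("top",f([(129,272),(231,320)],275,205,k,k),.070)[:,:2];fr=ray("top",f([(236,57),(323,94)],275,205,k,k),.066)[:,:2]
s=95/400
rS=ray("scene",f([(518,49),(500,136)],215-400*s,235,s,s),.070)[:,:2];fS=ray("scene",f([(762,86),(756,168)],215-400*s,235,s,s),.066)[:,:2]
for r,g in((rear,fr),(rS,fS)):
    a=r.mean(0);b=g.mean(0);d=b-a;y=np.arctan2(d[1],d[0]);u=d/np.hypot(*d)
    print(np.round(r,3).tolist(),np.round(g,3).tolist(),"len",np.hypot(*d),"w",np.linalg.norm(r[0]-r[1]),"yaw",np.degrees(y),"orig",a+u*.03,b-u*.086)
print("mat",ray("top",[(275+182*k,205+255*k)],.004))
T=ray("top",[[204,240],[150,268],[176,323],[232,295]],.055)[:,:2];print("tray",np.round(T,3).tolist(),T.mean(0))
print("chest top corners z.1",np.round(ray("top",[[110,130],[230,114],[245,216],[117,231]],.1)[:,:2],2).tolist())
E
```

```text
[[0.446, 0.016], [0.416, -0.027]] [[0.538, -0.053], [0.514, -0.09]] len 0.11545347216998646 w 0.05161005492827464 yaw -34.73167205839435 orig [ 0.4555587  -0.02273685] [ 0.45510955 -0.02242548]
[[0.447, 0.017], [0.421, -0.024]] [[0.541, -0.049], [0.518, -0.087]] len 0.1152248838731421 w 0.048329289284192146 yaw -34.36970814413118 orig [ 0.45886191 -0.02034854] [ 0.45822212 -0.01991096]
mat [[ 0.45477185 -0.01675817  0.004     ]]
tray [[0.536, 0.214], [0.495, 0.332], [0.376, 0.292], [0.413, 0.171]] [0.45482589 0.25226927]
chest top corners z.1 [[0.79, 0.37], [0.79, 0.12], [0.56, 0.12], [0.57, 0.38]]
```

Request:
{"fn": "apply_moves", "kwargs": {
  "motion": [
    {"x": 2,"y": -5,"yaw": -10,"hand": 1},
    {"x": 5,"y": -10,"yaw": -20,"hand": 1},
    {"x": 8,"y": -16,"yaw": -30,"hand": 1},
    {"x": 11,"y": -22,"yaw": -40,"hand": 1},
    {"x": 14,"y": -28,"yaw": -50,"hand": 1},
    {"x": 16,"y": -34,"yaw": -60,"hand": 1},
    {"x": 18,"y": -40,"yaw": -70,"hand": 1},
    {"x": 20,"y": -46,"yaw": -80,"hand": 1},
    {"x": 21,"y": -52,"yaw": -90,"hand": 1},
    {"x": 22,"y": -56,"yaw": -100,"hand": 1}
  ]
}}

```text
schema error: expected keys x, y, z, yaw, hand
```

Request:
{"fn": "apply_moves", "kwargs": {
  "motion": [
    {"x": 2,"y": -5,"z": 0,"yaw": -10,"hand": 1},
    {"x": 5,"y": -10,"z": 0,"yaw": -20,"hand": 1},
    {"x": 8,"y": -16,"z": 0,"yaw": -30,"hand": 1},
    {"x": 11,"y": -22,"z": 0,"yaw": -40,"hand": 1},
    {"x": 14,"y": -28,"z": 0,"yaw": -50,"hand": 1},
    {"x": 16,"y": -34,"z": 0,"yaw": -60,"hand": 1},
    {"x": 18,"y": -40,"z": 0,"yaw": -70,"hand": 1},
    {"x": 20,"y": -46,"z": 0,"yaw": -80,"hand": 1},
    {"x": 21,"y": -52,"z": 0,"yaw": -90,"hand": 1},
    {"x": 22,"y": -56,"z": 0,"yaw": -100,"hand": 1}
  ]
}}

```text
clock: 2.45
position: [0.4415, 0.0223, 0.2271]
ee_rot: [-2.736, -1.545, -0.002]
force: [1.3, -0.4, 0.4]
width: 0.997
gripper_force: 0.0
```

```bash
cat > st.py <<'E'
from h import *
from scipy.spatial.transform import Rotation as R
s=observe();m=R.from_rotvec(s["ee_rot"]).as_matrix();print(s["clock"],np.round(s["position"],4),"tooly deg",np.degrees(np.arctan2(m[1,1],m[0,1])),"zt",np.round(m[:,2],3),"q",np.round(s["joints"],2),"F",np.round(s["force"],1),"w",s["width"],s["gripper_force"])
E
python3 st.py
```

```text
2.45 [0.4415 0.0223 0.2271] tooly deg -31.100096996586934 zt [ 0.001  0.001 -1.   ] q [-0.72  0.13  0.63  2.03 -0.09  1.01 -0.59] F [ 1.3 -0.4  0.4] w 0.9971777975354551 0.0
```

Request:
{"fn": "apply_moves", "kwargs": {
  "motion": [
    {"x": 0,"y": -0.3,"z": 0,"yaw": -9.3,"hand": 1},
    {"x": 0,"y": -0.7,"z": 0,"yaw": -18.7,"hand": 1},
    {"x": 0,"y": -1,"z": -1,"yaw": -28,"hand": 1},
    {"x": 0,"y": -1.3,"z": -2,"yaw": -37.4,"hand": 1},
    {"x": 0,"y": -1.7,"z": -3,"yaw": -46.7,"hand": 1},
    {"x": 0,"y": -2,"z": -4,"yaw": -56,"hand": 1},
    {"x": 0,"y": -2.3,"z": -5,"yaw": -65.4,"hand": 1},
    {"x": 0,"y": -2.7,"z": -6,"yaw": -74.7,"hand": 1},
    {"x": 0,"y": -3,"z": -7,"yaw": -84,"hand": 1},
    {"x": 0,"y": -3.3,"z": -8,"yaw": -93.4,"hand": 1}
  ]
}}

```text
clock: 3.7
position: [0.4414, -0.0084, 0.1466]
ee_rot: [-3.0, 0.93, -0.001]
force: [-0.4, -0.5, 0.4]
width: 0.999
gripper_force: 0.0
```

```bash
python3 st.py; python3 - <<'E'
from h import *
M=camera_model("wrist");im=get_image("wrist")
for r in recognise("jug","wrist")[:2]: print(r)
def jug(o,yaw):
    c,s=np.cos(yaw),np.sin(yaw)
    P=np.array([[-30,26,66],[-30,-26,66],[86,-23,61],[86,23,61]])/1e3
    return P@np.array([[c,s,0],[-s,c,0],[0,0,1]])+[o[0],o[1],.004]
cv2.polylines(im,[np.int32(np.round(proj("wrist",jug((.457,-.0215),np.radians(-34.5)),M)))],True,(0,255,0),1)
cv2.imwrite("pics/w0.png",im)
E
```

```text
3.7 [ 0.4414 -0.0084  0.1466] tooly deg -124.42917704533062 zt [ 0.  0. -1.] q [-0.81  0.3   0.89  2.15 -0.32  0.82 -1.89] F [-0.4 -0.5  0.4] w 0.9989644411212033 0.0
{'rect': [246.6, 67.1, 322.7, 264.0], 'p': 0.67}
{'rect': [0.0, 0.2, 69.6, 16.0], 'p': 0.61}
```

View pics/w0.png

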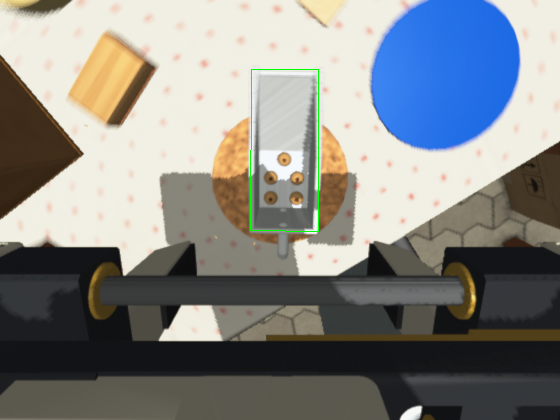

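Request:
{"fn": "apply_moves", "kwargs": {
  "motion": [
    {"x": 0.1,"y": -0.25,"z": -4,"yaw": 0,"hand": 1},
    {"x": 0.1,"y": -0.25,"z": -8,"yaw": 0,"hand": 1},
    {"x": 0.1,"y": -0.25,"z": -11.7,"yaw": 0,"hand": 1},
    {"x": 0.1,"y": -0.25,"z": -11.7,"yaw": 0,"hand": 1},
    {"x": 0.1,"y": -0.25,"z": -11.7,"yaw": 0,"hand": 0},
    {"x": 0.1,"y": -0.25,"z": -11.7,"yaw": 0,"hand": 0},
    {"x": 0.1,"y": -0.25,"z": -11.7,"yaw": 0,"hand": 0},
    {"x": 0.1,"y": -0.25,"z": -11.7,"yaw": 0,"hand": -1},
    {"x": 0.1,"y": -0.25,"z": -11.7,"yaw": 0,"hand": -1},
    {"x": 0.1,"y": -0.25,"z": -11.7,"yaw": 0,"hand": -1}
  ],
  "newtons": 60
}}

```text
clock: 5.05
position: [0.4425, -0.0108, 0.03]
ee_rot: [-3.003, 0.922, -0.0]
force: [-1.2, 1.8, 6.7]
width: 0.565
gripper_force: 60.0
```

```bash
python3 st.py
```

```text
5.05 [ 0.4425 -0.0108  0.03  ] tooly deg -124.12511443035389 zt [ 0.  0. -1.] q [-0.59  0.51  0.66  2.25 -0.6   0.56 -1.63] F [-1.2  1.8  6.7] w 0.5645936368313621 59.95281279087067
```

Request:
{"fn": "apply_moves", "kwargs": {
  "motion": [
    {"x": 0,"y": 0,"z": 0.5,"yaw": 0,"hand": -1},
    {"x": 0,"y": 0,"z": 2,"yaw": 0,"hand": -1},
    {"x": 0,"y": 0,"z": 4,"yaw": 0,"hand": -1},
    {"x": 0,"y": 0,"z": 6,"yaw": 0,"hand": -1},
    {"x": 0,"y": 0,"z": 8,"yaw": 0,"hand": -1},
    {"x": 0,"y": 0,"z": 9,"yaw": 0,"hand": -1},
    {"x": 0,"y": 0,"z": 10,"yaw": 0,"hand": -1},
    {"x": 0,"y": 0,"z": 10,"yaw": 0,"hand": -1}
  ]
}}

```text
clock: 6.05
position: [0.4425, -0.0108, 0.1302]
ee_rot: [-3.003, 0.921, -0.001]
force: [0.3, -0.3, -2.2]
width: 0.565
gripper_force: 60.0
```

```bash
python3 st.py; python3 - <<'E'
from h import *
print(ray("scene",[[284,205],[245,118]],0), ray("scene",[[284,205],[279,170]],.1))
for z in (.06,.08,.1,.12): print(z,ray("scene",[279,170],z)[0,:2],ray("top",[245,216],z)[0,:2])
im=get_image("scene");M=camera_model("wrist");w=get_image("wrist")
a=cv2.resize(im[190:300,190:330],(420,330),interpolation=2);o=np.zeros((330,780,3),np.uint8);o[:,:420]=a;o[:270,420:]=cv2.resize(w,(360,270));cv2.imwrite("pics/l.png",o)
E
```

```text
6.05 [ 0.4425 -0.0108  0.1302] tooly deg -124.11645511321987 zt [ 0.001  0.    -1.   ] q [-0.78  0.34  0.88  2.17 -0.37  0.79 -1.83] F [ 0.3 -0.3 -2.2] w 0.5654593443637121 59.95419681072235
[[0.59480753 0.13598366 0.        ]
 [0.64216256 0.48804701 0.        ]] [[0.55566718 0.05581172 0.1       ]
 [0.59132646 0.15344948 0.1       ]]
0.06 [0.60921786 0.19163854] [0.57165381 0.12018176]
0.08 [0.60027216 0.17254401] [0.56737377 0.1193922 ]
0.1 [0.59132646 0.15344948] [0.56309374 0.11860264]
0.12 [0.58238077 0.13435494] [0.55881371 0.11781309]
```

View pics/l.png

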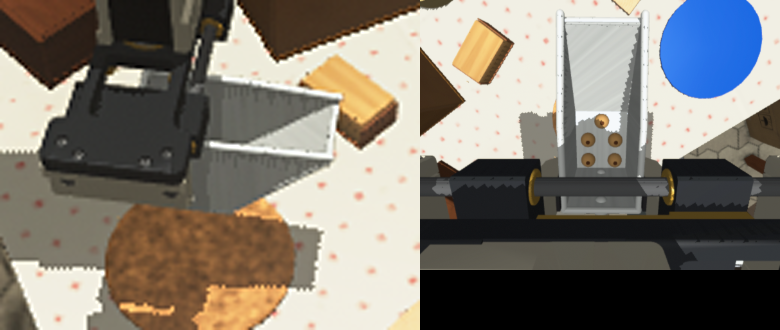

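Request:
{"fn": "apply_moves", "kwargs": {
  "motion": [
    {"x": 0.1,"y": 0.5,"z": 0,"yaw": 4,"hand": -1},
    {"x": 0.2,"y": 1.5,"z": 0,"yaw": 12,"hand": -1},
    {"x": 0.4,"y": 3,"z": 0,"yaw": 21,"hand": -1},
    {"x": 0.6,"y": 4.5,"z": 0,"yaw": 30,"hand": -1},
    {"x": 0.8,"y": 6,"z": 0,"yaw": 39,"hand": -1},
    {"x": 1,"y": 7.5,"z": 0,"yaw": 48,"hand": -1},
    {"x": 1.2,"y": 9,"z": 0,"yaw": 57,"hand": -1},
    {"x": 1.4,"y": 10.5,"z": 0,"yaw": 66,"hand": -1},
    {"x": 1.6,"y": 12,"z": 0,"yaw": 75,"hand": -1},
    {"x": 1.8,"y": 13.5,"z": 0,"yaw": 84,"hand": -1}
  ]
}}

```text
clock: 7.4
position: [0.4598, 0.1242, 0.129]
ee_rot: [2.846, 1.331, -0.002]
force: [0.2, 0.4, -2.7]
width: 0.565
gripper_force: 60.0
```

Request:
{"fn": "apply_moves", "kwargs": {
  "motion": [
    {"x": 0.1,"y": 1.5,"z": 0,"yaw": 9,"hand": -1},
    {"x": 0.2,"y": 3,"z": 0,"yaw": 18,"hand": -1},
    {"x": 0.3,"y": 4.2,"z": 0,"yaw": 27,"hand": -1},
    {"x": 0.4,"y": 5.5,"z": 0,"yaw": 36,"hand": -1},
    {"x": 0.5,"y": 6.5,"z": 0,"yaw": 44,"hand": -1},
    {"x": 0.5,"y": 7,"z": 0,"yaw": 50,"hand": -1},
    {"x": 0.5,"y": 7,"z": 0,"yaw": 50,"hand": -1}
  ]
}}

```text
clock: 8.28
position: [0.4649, 0.194, 0.129]
ee_rot: [-2.022, -2.403, 0.002]
force: [-0.4, 0.1, -2.1]
width: 0.566
gripper_force: 60.0
```

```bash
python3 st.py; python3 - <<'E'
from h import *
im=get_image("scene");w=get_image("top")
o=np.zeros((400,800,3),np.uint8);o[:,:400]=cv2.resize(im[110:250,130:270],(400,400),interpolation=2);o[:,400:]=cv2.resize(w[200:340,120:260],(400,400),interpolation=2);cv2.imwrite("pics/p.png",o)
E
```

```text
8.275 [0.4649 0.194  0.129 ] tooly deg 9.83956917342571 zt [-0.001 -0.    -1.   ] q [-0.67  0.35  0.21  2.   -0.1   0.8  -0.22] F [-0.4  0.1 -2.1] w 0.56622964569833 59.95349943637848
```

View pics/p.png

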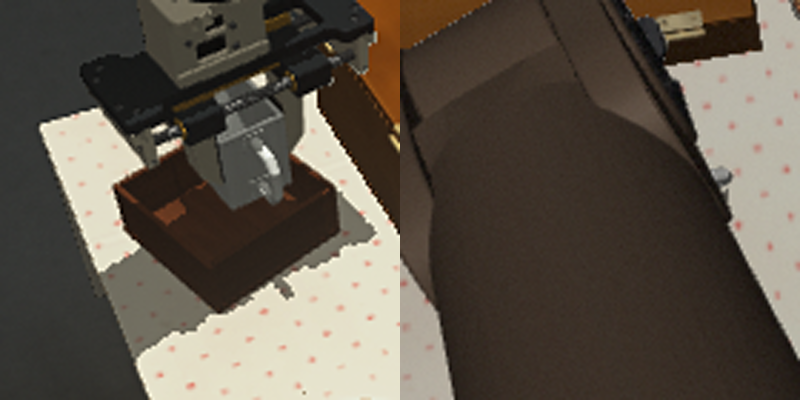

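Request:
{"fn": "apply_moves", "kwargs": {
  "motion": [
    {"x": 0,"y": 0,"z": -0.8,"yaw": 0,"hand": -1},
    {"x": 0,"y": 0,"z": -1.5,"yaw": 0,"hand": -1},
    {"x": 0,"y": 0,"z": -1.5,"yaw": 0,"hand": -1}
  ]
}}

```text
clock: 8.75
position: [0.4647, 0.1937, 0.1139]
ee_rot: [-2.022, -2.403, 0.002]
force: [0.1, 0.1, -3.2]
width: 0.563
gripper_force: 60.0
```

```bash
cat > t.py <<'E'
from h import *
import sys
w=get_image("wrist");cv2.imwrite(f"pics/t{sys.argv[1]}.png",w)
for q in("jug","bead1"):print(q,[(np.round(r["rect"]).tolist(),round(r["p"],2)) for r in recognise(q,"wrist")[:6]])
s=observe();print(s["clock"],s["gripper_force"],np.round(s["force"],1),np.round(s["ft_torque"],3))
# predicted lip pixels at tilts
o=np.array(s["position"])+[0,0,.019];d=np.radians(100);f=np.array([np.cos(d),np.sin(d),0])
for th in(0,20,40,60,70):
    t=np.radians(th);print(th,proj("wrist",o+f*(.104*np.cos(t)+.016*np.sin(t))+np.array([0,0,-.104*np.sin(t)+.016*np.cos(t)])).round()[0].tolist(),end=" ")
E
python3 t.py a
```

```text
jug [([208.0, 12.0, 359.0, 336.0], 0.9)]
bead1 [([257.0, 200.0, 274.0, 230.0], 0.96), ([276.0, 174.0, 300.0, 196.0], 0.96), ([298.0, 202.0, 321.0, 227.0], 0.83), ([297.0, 235.0, 315.0, 259.0], 0.78), ([254.0, 237.0, 274.0, 256.0], 0.75)]
8.9 59.95397508144379 [-0.1  0.2 -1.5] [-0.109  0.039  0.007]
0 [281.0, 22.0] 20 [281.0, 48.0] 40 [281.0, 87.0] 60 [281.0, 129.0] 70 [281.0, 151.0]
```

Request:
{"fn": "apply_moves", "kwargs": {
  "motion": [
    {"x": 0,"y": 0,"z": 0,"yaw": 0,"hand": -1},
    {"x": 0,"y": 0,"z": 0,"yaw": 0,"hand": -1}
  ],
  "newtons": 20
}}

```text
clock: 9.15
position: [0.4654, 0.1941, 0.1149]
ee_rot: [2.022, 2.404, 0.001]
force: [-0.7, -0.3, -2.1]
width: 0.566
gripper_force: 20.0
```

```bash
python3 t.py b
```

```text
jug [([208.0, 15.0, 359.0, 338.0], 0.9)]
bead1 [([295.0, 234.0, 316.0, 259.0], 0.96), ([254.0, 234.0, 275.0, 255.0], 0.96), ([254.0, 200.0, 274.0, 231.0], 0.79), ([278.0, 177.0, 300.0, 197.0], 0.78), ([297.0, 203.0, 320.0, 227.0], 0.67)]
9.3 19.967849850654602 [ 0.1 -0.5 -3. ] [-0.106  0.052 -0.031]
0 [281.0, 22.0] 20 [281.0, 48.0] 40 [281.0, 87.0] 60 [281.0, 129.0] 70 [281.0, 151.0]
```

Request:
{"fn": "apply_moves", "kwargs": {
  "motion": [
    {"x": 0,"y": 0,"z": 0,"yaw": 0,"hand": -1},
    {"x": 0,"y": 0,"z": 0,"yaw": 0,"hand": -1}
  ],
  "newtons": 12
}}

```text
clock: 9.55
position: [0.4653, 0.194, 0.1148]
ee_rot: [2.022, 2.404, 0.0]
force: [-0.4, 0.4, -1.7]
width: 0.568
gripper_force: 12.0
```

```bash
python3 t.py c
```

```text
jug [([212.0, 15.0, 360.0, 336.0], 0.92)]
bead1 [([276.0, 178.0, 298.0, 196.0], 0.86), ([255.0, 234.0, 272.0, 258.0], 0.83), ([298.0, 202.0, 319.0, 226.0], 0.65), ([295.0, 233.0, 315.0, 261.0], 0.64), ([255.0, 202.0, 273.0, 230.0], 0.62)]
9.7 11.97667881846428 [ 1.2  0.  -1.9] [-0.154  0.067 -0.029]
0 [281.0, 22.0] 20 [281.0, 48.0] 40 [281.0, 87.0] 60 [281.0, 129.0] 70 [281.0, 151.0]
```

Request:
{"fn": "apply_moves", "kwargs": {
  "motion": [
    {"x": 0,"y": 0,"z": 0,"yaw": 0,"hand": -1},
    {"x": 0,"y": 0,"z": 0,"yaw": 0,"hand": -1}
  ],
  "newtons": 8
}}

```text
clock: 9.95
position: [0.4652, 0.194, 0.1147]
ee_rot: [2.022, 2.404, 0.0]
force: [0.1, -0.2, -2.6]
width: 0.569
gripper_force: 8.0
```

```bash
python3 t.py d
```

```text
jug [([210.0, 16.0, 359.0, 337.0], 0.92)]
bead1 [([275.0, 175.0, 298.0, 194.0], 0.98), ([293.0, 236.0, 318.0, 259.0], 0.81), ([258.0, 202.0, 276.0, 228.0], 0.78), ([253.0, 234.0, 275.0, 260.0], 0.77), ([298.0, 201.0, 319.0, 225.0], 0.74)]
10.1 7.982681840658188 [-0.6 -1.  -1.9] [-0.102 -0.052 -0.028]
0 [281.0, 22.0] 20 [281.0, 48.0] 40 [281.0, 87.0] 60 [281.0, 129.0] 70 [281.0, 151.0]
```

Request:
{"fn": "apply_moves", "kwargs": {
  "motion": [
    {"x": 0,"y": 0,"z": 0,"yaw": 0,"hand": -1},
    {"x": 0,"y": 0,"z": 0,"yaw": 0,"hand": -1}
  ],
  "newtons": 6
}}

```text
clock: 10.35
position: [0.4652, 0.194, 0.1147]
ee_rot: [2.022, 2.404, -0.0]
force: [0.7, -0.8, -2.0]
width: 0.568
gripper_force: 6.0
```

```bash
python3 t.py e
```

```text
jug [([209.0, 10.0, 360.0, 339.0], 0.69)]
bead1 [([255.0, 232.0, 278.0, 260.0], 0.91), ([253.0, 202.0, 276.0, 229.0], 0.91), ([297.0, 202.0, 320.0, 227.0], 0.79), ([293.0, 236.0, 315.0, 260.0], 0.76), ([276.0, 177.0, 297.0, 196.0], 0.69)]
10.5 5.98606713116169 [-0.5  0.3 -2.4] [-0.154 -0.012 -0.041]
0 [281.0, 22.0] 20 [281.0, 48.0] 40 [281.0, 87.0] 60 [281.0, 129.0] 70 [281.0, 151.0]
```

Request:
{"fn": "apply_moves", "kwargs": {
  "motion": [
    {"x": 0,"y": 0,"z": 0,"yaw": 0,"hand": -1},
    {"x": 0,"y": 0,"z": 0,"yaw": 0,"hand": -1}
  ],
  "newtons": 4.5
}}

```text
clock: 10.75
position: [0.4653, 0.1941, 0.1147]
ee_rot: [2.022, 2.404, 0.0]
force: [-0.2, -0.5, -1.4]
width: 0.569
gripper_force: 4.5
```

```bash
python3 t.py f
```

```text
jug [([210.0, 15.0, 358.0, 336.0], 0.87)]
bead1 [([298.0, 202.0, 320.0, 228.0], 0.77), ([255.0, 199.0, 272.0, 230.0], 0.68), ([275.0, 176.0, 300.0, 195.0], 0.64), ([293.0, 234.0, 316.0, 258.0], 0.58), ([253.0, 232.0, 274.0, 256.0], 0.57)]
10.9 4.489054977893829 [ 0.8  0.7 -2.2] [-0.088 -0.015  0.003]
0 [281.0, 22.0] 20 [281.0, 48.0] 40 [281.0, 87.0] 60 [281.0, 129.0] 70 [281.0, 151.0]
```

Request:
{"fn": "apply_moves", "kwargs": {
  "motion": [
    {"x": 0,"y": 0,"z": 0,"yaw": 0,"hand": -1},
    {"x": 0,"y": 0,"z": 0,"yaw": 0,"hand": -1}
  ],
  "newtons": 3.6
}}

```text
clock: 11.15
position: [0.4653, 0.194, 0.1147]
ee_rot: [2.022, 2.404, 0.0]
force: [0.1, -0.6, -2.2]
width: 0.566
gripper_force: 3.6
```

```bash
python3 t.py g
```

```text
jug [([211.0, 16.0, 355.0, 336.0], 0.66)]
bead1 [([254.0, 203.0, 275.0, 228.0], 0.91), ([254.0, 233.0, 275.0, 259.0], 0.88), ([298.0, 204.0, 320.0, 224.0], 0.71), ([296.0, 235.0, 316.0, 262.0], 0.68)]
11.3 3.6000002548098564 [ 0.3  0.2 -1.6] [-0.141 -0.003 -0.015]
0 [281.0, 22.0] 20 [281.0, 48.0] 40 [281.0, 87.0] 60 [281.0, 129.0] 70 [281.0, 151.0]
```

Request:
{"fn": "apply_moves", "kwargs": {
  "motion": [
    {"x": 0,"y": 0,"z": 0,"yaw": 0,"hand": -1},
    {"x": 0,"y": 0,"z": 0,"yaw": 0,"hand": -1}
  ],
  "newtons": 3
}}

```text
clock: 11.55
position: [0.4653, 0.1941, 0.1147]
ee_rot: [2.022, 2.404, 0.0]
force: [-0.2, -0.7, -1.5]
width: 0.565
gripper_force: 3.0
```

```bash
python3 t.py h
```

```text
jug [([211.0, 15.0, 355.0, 335.0], 0.56)]
bead1 [([257.0, 234.0, 275.0, 258.0], 0.87), ([298.0, 205.0, 318.0, 229.0], 0.79), ([254.0, 201.0, 273.0, 230.0], 0.78), ([277.0, 176.0, 297.0, 194.0], 0.68), ([295.0, 234.0, 316.0, 259.0], 0.66)]
11.7 3.0001357197761536 [-0.1 -0.1 -2.3] [-0.089  0.012  0.031]
0 [281.0, 22.0] 20 [281.0, 48.0] 40 [281.0, 87.0] 60 [281.0, 129.0] 70 [281.0, 151.0]
```

```bash
python3 - <<'E'
from h import *
from scipy.optimize import least_squares
t=cv2.imread("pics/top0.png");s=cv2.imread("pics/scene0.png")
o=np.zeros((400,800,3),np.uint8);o[:,:400]=cv2.resize(t[100:240,105:245+5-5],(400,400),interpolation=2);o[:,400:]=cv2.resize(s[85:215,235:365],(400,400),interpolation=2);cv2.imwrite("pics/ch.png",o)
E
```

```text
(no output)
```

View pics/ch.png

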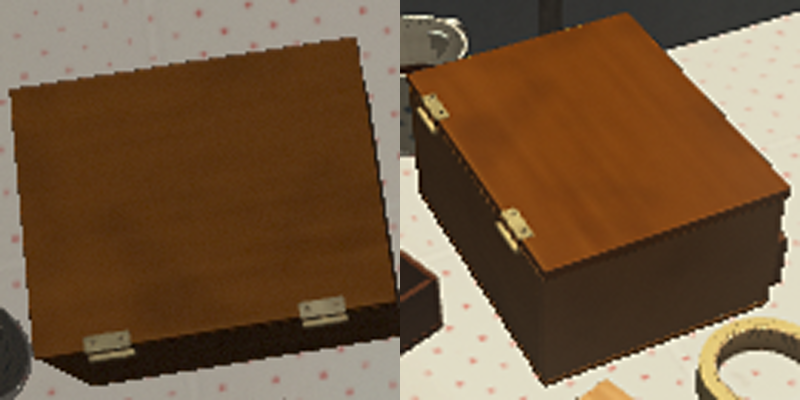

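```bash
python3 - <<'E'
from h import *
for z in(.1,.11,.12,.13,.14,.15,.16,.17):
    A=ray("top",[[116.5,225],[245.5,205.5]],z)[:,:2];B=ray("scene",[[238.3,109.4],[283.1,172.7]],z)[:,:2]
    print(z,A.round(3).tolist(),B.round(3).tolist())
print(ray("scene",[[282.8,209.5]],0),ray("top",[[105+95/2.857,100+384/2.857],[243,100+335/2.857]],0))
E
```

```text
0.1 [[0.587, 0.378], [0.585, 0.114]] [[0.595, 0.401], [0.596, 0.142]]
0.11 [[0.585, 0.375], [0.582, 0.114]] [[0.591, 0.388], [0.591, 0.132]]
0.12 [[0.582, 0.372], [0.58, 0.114]] [[0.586, 0.374], [0.587, 0.123]]
0.13 [[0.58, 0.368], [0.577, 0.113]] [[0.582, 0.361], [0.582, 0.114]]
0.14 [[0.577, 0.365], [0.575, 0.113]] [[0.577, 0.347], [0.578, 0.104]]
0.15 [[0.575, 0.362], [0.573, 0.113]] [[0.572, 0.334], [0.573, 0.095]]
0.16 [[0.573, 0.358], [0.57, 0.112]] [[0.568, 0.32], [0.568, 0.086]]
0.17 [[0.57, 0.355], [0.568, 0.112]] [[0.563, 0.307], [0.564, 0.076]]
[[0.58607428 0.12456309 0.        ]] [[ 5.81736632e-01  3.65349066e-01  0.00000000e+00]
 [ 5.82358352e-01  1.27448815e-01 -1.11022302e-16]]
```

Request:
{"fn": "apply_moves", "kwargs": {
  "motion": [
    {"x": 0,"y": 0,"z": 0,"yaw": 0,"hand": -1},
    {"x": 0,"y": 0,"z": 2,"yaw": 0,"hand": -1},
    {"x": 0.5,"y": 0.5,"z": 4.5,"yaw": 9,"hand": -1},
    {"x": 1.5,"y": 1,"z": 6,"yaw": 19,"hand": -1},
    {"x": 2.5,"y": 2,"z": 6,"yaw": 29,"hand": -1},
    {"x": 4,"y": 3,"z": 6,"yaw": 39,"hand": -1},
    {"x": 5,"y": 4,"z": 6,"yaw": 49,"hand": -1},
    {"x": 6,"y": 5,"z": 6,"yaw": 59,"hand": -1},
    {"x": 7,"y": 5.1,"z": 6,"yaw": 69,"hand": -1},
    {"x": 7.6,"y": 5.1,"z": 6,"yaw": 76,"hand": -1}
  ],
  "newtons": 25
}}

```text
clock: 12.95
position: [0.5416, 0.2451, 0.1745]
ee_rot: [-0.106, -3.14, 0.0]
force: [-0.7, -0.4, -2.1]
width: 0.565
gripper_force: 25.0
```

Request:
{"fn": "apply_moves", "kwargs": {
  "motion": [
    {"x": 0,"y": 0,"z": 0,"yaw": 4.6,"hand": -1},
    {"x": 0,"y": 0,"z": 0,"yaw": 4.6,"hand": -1}
  ]
}}

```text
clock: 13.2
position: [0.5412, 0.2448, 0.1745]
ee_rot: [0.011, -3.141, 0.0]
force: [-0.5, 0.1, -2.2]
width: 0.569
gripper_force: 25.0
```

```bash
python3 st.py; sed -i 's/radians(100)/radians(180)/' t.py; python3 t.py i
```

```text
13.2 [0.5412 0.2448 0.1745] tooly deg 90.41652391031133 zt [-0. -0. -1.] q [-0.45  0.44 -0.09  1.71  0.04  1.    1.02] F [-0.5  0.1 -2.2] w 0.5692088846419248 24.99912679195404
jug [([212.0, 17.0, 355.0, 337.0], 0.92), ([299.0, 201.0, 320.0, 226.0], 0.37)]
bead1 [([298.0, 204.0, 321.0, 225.0], 0.79), ([276.0, 173.0, 297.0, 193.0], 0.78), ([254.0, 201.0, 275.0, 227.0], 0.69), ([295.0, 237.0, 316.0, 258.0], 0.68), ([254.0, 234.0, 275.0, 258.0], 0.65)]
13.35 24.999695420265198 [-0.2 -0.  -2.3] [ 0.015 -0.07  -0.053]
0 [284.0, 22.0] 20 [283.0, 48.0] 40 [283.0, 87.0] 60 [283.0, 130.0] 70 [282.0, 151.0]
```

Request:
{"fn": "apply_moves", "kwargs": {
  "motion": [
    {"x": 0,"y": 0,"z": -1.5,"yaw": 0,"hand": -1},
    {"x": 0,"y": 0,"z": -3,"yaw": 0,"hand": -1},
    {"x": -0.3,"y": 0,"z": -3.5,"yaw": 0,"hand": -1},
    {"x": -0.6,"y": 0,"z": -4,"yaw": 0,"hand": -1},
    {"x": -1,"y": 0,"z": -4.6,"yaw": 0,"hand": -1},
    {"x": -1,"y": 0,"z": -4.6,"yaw": 0,"hand": -1}
  ],
  "newtons": 4.5
}}

```text
clock: 14.1
position: [0.5306, 0.245, 0.1284]
ee_rot: [0.013, -3.141, 0.0]
force: [0.2, -0.1, -1.3]
width: 0.564
gripper_force: 4.5
```

```bash
python3 t.py j
```

```text
jug [([253.0, 198.0, 275.0, 228.0], 0.69), ([212.0, 15.0, 354.0, 338.0], 0.56)]
bead1 [([255.0, 202.0, 275.0, 225.0], 0.94), ([291.0, 233.0, 313.0, 260.0], 0.88), ([294.0, 199.0, 317.0, 225.0], 0.79), ([255.0, 232.0, 275.0, 258.0], 0.69)]
14.25 4.4999150186777115 [ 0.2  0.  -2. ] [ 0.002 -0.026  0.01 ]
0 [284.0, 22.0] 20 [284.0, 48.0] 40 [283.0, 87.0] 60 [283.0, 129.0] 70 [282.0, 151.0]
```

Request:
{"fn": "apply_moves", "kwargs": {
  "motion": [
    {"x": 0,"y": 0,"z": 3,"yaw": 0,"hand": -1},
    {"x": 1.8,"y": 0,"z": 3,"yaw": 0,"hand": -1},
    {"x": 1.8,"y": 0,"z": 1.5,"yaw": 0,"hand": -1},
    {"x": 1.8,"y": 0,"z": 1,"yaw": 0,"hand": -1},
    {"x": 1.8,"y": 0,"z": 0.5,"yaw": 0,"hand": -1},
    {"x": 1.7,"y": 0,"z": 0,"yaw": 0,"hand": -1},
    {"x": 1.6,"y": 0,"z": -0.3,"yaw": 0,"hand": -1}
  ]
}}

```text
clock: 15.12
position: [0.5468, 0.2449, 0.1253]
ee_rot: [0.013, -3.141, 0.001]
force: [-3.4, -0.8, 0.1]
width: 0.563
gripper_force: 4.5
```

```bash
python3 t.py k
```

```text
jug [([216.0, 34.0, 349.0, 336.0], 0.66)]
bead1 [([250.0, 184.0, 273.0, 208.0], 0.9), ([276.0, 188.0, 295.0, 207.0], 0.64), ([298.0, 188.0, 315.0, 207.0], 0.63), ([252.0, 208.0, 272.0, 232.0], 0.6), ([292.0, 206.0, 309.0, 229.0], 0.57)]
15.275 4.49945904314518 [-2.2 -0.  -2. ] [ 0.031  0.247 -0.016]
0 [284.0, 22.0] 20 [284.0, 48.0] 40 [283.0, 87.0] 60 [283.0, 129.0] 70 [282.0, 151.0]
```

Request:
{"fn": "apply_moves", "kwargs": {
  "motion": [
    {"x": -0.7,"y": 0,"z": -0.5,"yaw": 0,"hand": -1},
    {"x": -1.3,"y": 0,"z": -1,"yaw": 0,"hand": -1},
    {"x": -1.5,"y": 0,"z": -1.7,"yaw": 0,"hand": -1},
    {"x": -1.6,"y": 0,"z": -2.4,"yaw": 0,"hand": -1}
  ]
}}

```text
clock: 15.78
position: [0.5311, 0.245, 0.1012]
ee_rot: [-0.013, 3.142, -0.0]
force: [-0.0, -0.5, -2.0]
width: 0.569
gripper_force: 4.5
```

```bash
python3 t.py l
```

```text
jug [([214.0, 42.0, 351.0, 336.0], 0.8)]
bead1 [([294.0, 209.0, 310.0, 234.0], 0.9), ([278.0, 192.0, 293.0, 209.0], 0.9), ([297.0, 191.0, 318.0, 211.0], 0.82), ([250.0, 210.0, 271.0, 233.0], 0.67), ([251.0, 190.0, 269.0, 216.0], 0.58)]
15.925 4.500024989247322 [ 0.4  0.7 -2.7] [ 0.051 -0.032 -0.019]
0 [284.0, 22.0] 20 [284.0, 48.0] 40 [283.0, 87.0] 60 [283.0, 130.0] 70 [282.0, 151.0]
```

Request:
{"fn": "apply_moves", "kwargs": {
  "motion": [
    {"x": 0,"y": 0,"z": 3.5,"yaw": 0,"hand": -1},
    {"x": 1.3,"y": 0,"z": 3.5,"yaw": 0,"hand": -1},
    {"x": 1.3,"y": 0,"z": 2.3,"yaw": 0,"hand": -1},
    {"x": 1.0,"y": 0,"z": 1.6,"yaw": 0,"hand": -1},
    {"x": 0.8,"y": 0,"z": 1,"yaw": 0,"hand": -1},
    {"x": 0.7,"y": 0,"z": 0.5,"yaw": 0,"hand": -1},
    {"x": 0.7,"y": 0,"z": 0,"yaw": 0,"hand": -1}
  ]
}}

```text
clock: 16.8
position: [0.5378, 0.2451, 0.1014]
ee_rot: [0.013, -3.141, 0.0]
force: [-1.9, -1.4, 6.9]
width: 0.565
gripper_force: 4.5
```

```bash
python3 t.py m; python3 - <<'E'
from h import *
im=get_image("scene");w=cv2.imread("pics/tm.png")
o=np.zeros((420,800,3),np.uint8);o[:,:420]=cv2.resize(im[70:210,170:310],(420,420),interpolation=2);o[:285,420:]=cv2.resize(w,(380,285));cv2.imwrite("pics/v8.png",o)
E
```

```text
jug [([215.0, 80.0, 349.0, 337.0], 0.68), ([0.0, 53.0, 31.0, 177.0], 0.5)]
bead1 [([274.0, 207.0, 290.0, 219.0], 0.89), ([251.0, 222.0, 271.0, 244.0], 0.86), ([283.0, 220.0, 301.0, 242.0], 0.78), ([253.0, 202.0, 270.0, 224.0], 0.77), ([298.0, 206.0, 318.0, 229.0], 0.54)]
16.95 4.496723413467407 [-3.   0.8 -2.5] [ 0.059  0.515 -0.018]
0 [284.0, 22.0] 20 [284.0, 48.0] 40 [283.0, 87.0] 60 [283.0, 130.0] 70 [282.0, 151.0]
```

View pics/v8.png

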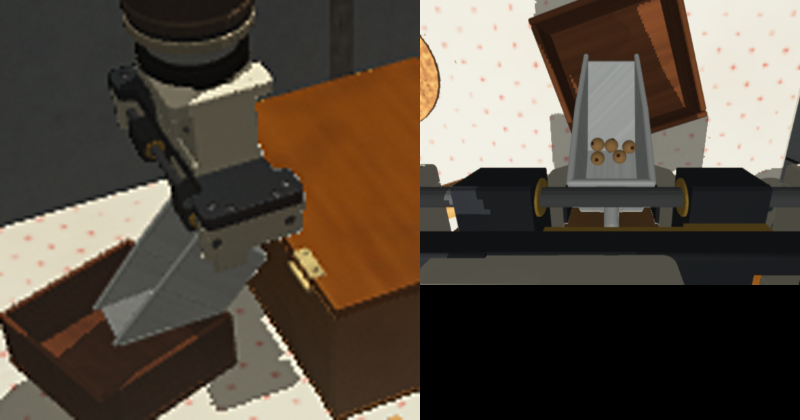

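Request:
{"fn": "apply_moves", "kwargs": {
  "motion": [
    {"x": 0,"y": 0,"z": 1.5,"yaw": 0,"hand": -1},
    {"x": 0,"y": 0,"z": 3,"yaw": 0,"hand": -1},
    {"x": -1.5,"y": 0.7,"z": 3,"yaw": 7,"hand": -1},
    {"x": -3,"y": 1.4,"z": 3,"yaw": 14,"hand": -1},
    {"x": -4.6,"y": 2,"z": 3,"yaw": 19,"hand": -1},
    {"x": -4.6,"y": 2,"z": 2,"yaw": 19,"hand": -1},
    {"x": -4.6,"y": 2,"z": 0.5,"yaw": 19,"hand": -1},
    {"x": -4.6,"y": 2,"z": 0.5,"yaw": 19,"hand": -1}
  ],
  "newtons": 12
}}

```text
clock: 18.0
position: [0.4921, 0.2639, 0.1051]
ee_rot: [0.527, -3.095, 0.002]
force: [-0.7, 0.8, -1.6]
width: 0.57
gripper_force: 12.0
```

```bash
sed -i 's/radians(180)/radians(199)/' t.py; python3 t.py n;python3 - <<'E'
from h import *
print([(np.round(r["rect"]).tolist(),round(r["p"],2)) for r in recognise("tray","wrist")[:2]])
d=np.radians(199);f=np.array([np.cos(d),np.sin(d),0])
print(proj("wrist",[np.array([.455,.252,.055])+f*.059,np.array([.455,.252,.055])-f*.062]))
E
```

```text
jug [([217.0, 79.0, 349.0, 337.0], 0.79)]
bead1 [([298.0, 199.0, 316.0, 221.0], 0.83), ([278.0, 210.0, 297.0, 231.0], 0.82), ([250.0, 182.0, 268.0, 204.0], 0.82), ([274.0, 188.0, 291.0, 205.0], 0.62)]
18.15 11.99711412191391 [ 1.6 -0.2 -1.6] [ 0.062 -0.052  0.029]
0 [284.0, 22.0] 20 [283.0, 48.0] 40 [283.0, 87.0] 60 [283.0, 130.0] 70 [282.0, 151.0] [([181.0, 69.0, 396.0, 258.0], 0.75)]
[[283.1012021   73.95927159]
 [281.5351555  258.2559685 ]]
```

Request:
{"fn": "apply_moves", "kwargs": {
  "motion": [
    {"x": 0,"y": 0,"z": -1.2,"yaw": 0,"hand": -1},
    {"x": 0,"y": 0,"z": -2.1,"yaw": 0,"hand": -1},
    {"x": 0,"y": 0,"z": -2.1,"yaw": 0,"hand": -1},
    {"x": -0.8,"y": -0.3,"z": -2.1,"yaw": 0,"hand": -1},
    {"x": -1.4,"y": -0.5,"z": -2,"yaw": 0,"hand": -1},
    {"x": -2,"y": -0.7,"z": -1.9,"yaw": 0,"hand": -1}
  ],
  "newtons": 5
}}

```text
clock: 18.95
position: [0.4719, 0.258, 0.0882]
ee_rot: [-0.531, 3.096, 0.0]
force: [1.5, 0.8, -0.7]
width: 0.565
gripper_force: 5.0
```

```bash
python3 t.py o
```

```text
jug [([218.0, 115.0, 348.0, 337.0], 0.57)]
bead1 [([300.0, 196.0, 316.0, 218.0], 0.89), ([272.0, 182.0, 290.0, 199.0], 0.79), ([250.0, 170.0, 271.0, 195.0], 0.75), ([259.0, 192.0, 277.0, 214.0], 0.68), ([276.0, 203.0, 297.0, 225.0], 0.64)]
19.1 4.999677389860153 [-0.3 -0.1 -2.2] [0.073 0.019 0.02 ]
0 [284.0, 22.0] 20 [284.0, 48.0] 40 [283.0, 87.0] 60 [283.0, 130.0] 70 [283.0, 151.0]
```

Request:
{"fn": "apply_moves", "kwargs": {
  "motion": [
    {"x": -0.6,"y": -0.2,"z": 0.3,"yaw": 0,"hand": -1},
    {"x": -1.1,"y": -0.4,"z": 0.6,"yaw": 0,"hand": -1},
    {"x": -1.6,"y": -0.55,"z": 0.9,"yaw": 0,"hand": -1},
    {"x": -1.8,"y": -0.6,"z": 1,"yaw": 0,"hand": -1}
  ]
}}

```text
clock: 19.6
position: [0.454, 0.2519, 0.0981]
ee_rot: [-0.531, 3.096, -0.0]
force: [1.2, -0.3, -1.5]
width: 0.566
gripper_force: 5.0
```

```bash
python3 t.py p
```

```text
jug [([219.0, 147.0, 345.0, 338.0], 0.63)]
bead1 [([292.0, 146.0, 310.0, 163.0], 0.72), ([281.0, 157.0, 297.0, 179.0], 0.63), ([258.0, 160.0, 277.0, 179.0], 0.63), ([251.0, 143.0, 269.0, 163.0], 0.62)]
19.75 4.999679401516914 [-0.2 -0.9 -2.5] [ 0.105 -0.012 -0.011]
0 [284.0, 22.0] 20 [284.0, 48.0] 40 [283.0, 87.0] 60 [283.0, 130.0] 70 [282.0, 151.0]
```

Request:
{"fn": "apply_moves", "kwargs": {
  "motion": [
    {"x": 0.5,"y": 0.2,"z": 0.3,"yaw": 0,"hand": -1},
    {"x": 1,"y": 0.35,"z": 0.6,"yaw": 0,"hand": -1},
    {"x": 1.5,"y": 0.5,"z": 1,"yaw": 0,"hand": -1},
    {"x": 2,"y": 0.7,"z": 1.5,"yaw": 0,"hand": -1},
    {"x": 2.5,"y": 0.85,"z": 2,"yaw": 0,"hand": -1},
    {"x": 2.5,"y": 0.85,"z": 2,"yaw": 0,"hand": -1},
    {"x": 2.5,"y": 0.85,"z": 2,"yaw": 0,"hand": -1}
  ],
  "newtons": 20
}}

```text
clock: 20.62
position: [0.479, 0.2604, 0.1176]
ee_rot: [0.531, -3.096, 0.0]
force: [-0.7, 0.3, -2.0]
width: 0.566
gripper_force: 20.0
```

```bash
python3 t.py q; python3 st.py
```

```text
jug [([218.0, 140.0, 345.0, 337.0], 0.72)]
bead1 [([282.0, 104.0, 299.0, 125.0], 0.75), ([297.0, 106.0, 307.0, 125.0], 0.58), ([264.0, 105.0, 280.0, 124.0], 0.47), ([258.0, 106.0, 262.0, 128.0], 0.45), ([279.0, 109.0, 284.0, 122.0], 0.45)]
20.775 19.999665319919586 [-0.4 -0.3 -1.2] [ 0.072  0.018 -0.007]
0 [284.0, 22.0] 20 [284.0, 48.0] 40 [283.0, 87.0] 60 [283.0, 130.0] 70 [282.0, 151.0] 20.775 [0.4789 0.2604 0.1176] tooly deg 109.47119316346456 zt [-0. -0. -1.] q [-0.46  0.44 -0.18  1.88  0.1   0.83  1.22] F [-0.4 -0.3 -1.2] w 0.5662548115019322 19.999665319919586
```

View pics/tq.png

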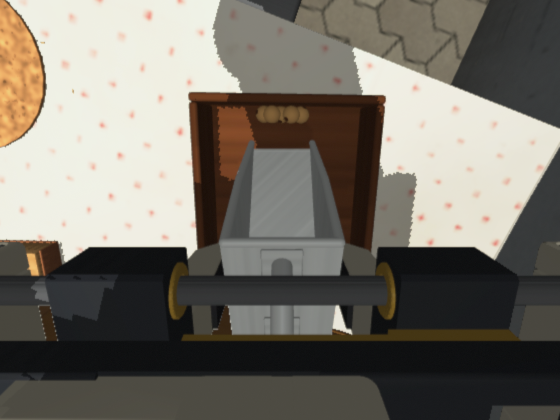

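Request:
{"fn": "apply_moves", "kwargs": {
  "motion": [
    {"x": 0.4,"y": 0.15,"z": -1.5,"yaw": 0,"hand": -1},
    {"x": 0.5,"y": 0.2,"z": -2.9,"yaw": 0,"hand": -1},
    {"x": 1.1,"y": 0.4,"z": -2.9,"yaw": 0,"hand": -1},
    {"x": 1.7,"y": 0.6,"z": -2.9,"yaw": 0,"hand": -1},
    {"x": 2.3,"y": 0.8,"z": -2.9,"yaw": 0,"hand": -1},
    {"x": 2.9,"y": 1,"z": -2.9,"yaw": 0,"hand": -1},
    {"x": 2.9,"y": 1,"z": -2.9,"yaw": 0,"hand": -1}
  ],
  "newtons": 5
}}

```text
clock: 21.65
position: [0.5092, 0.271, 0.089]
ee_rot: [-0.531, 3.095, 0.001]
force: [0.2, -0.1, -0.6]
width: 0.567
gripper_force: 5.0
```

```bash
python3 t.py r
```

```text
jug [([216.0, 78.0, 350.0, 337.0], 0.59)]
bead1 [([281.0, 51.0, 303.0, 73.0], 0.85), ([260.0, 47.0, 278.0, 75.0], 0.85), ([298.0, 53.0, 314.0, 76.0], 0.76), ([252.0, 53.0, 266.0, 77.0], 0.65)]
21.8 4.999640733003616 [ 0.6  0.3 -0.8] [0.017 0.012 0.016]
0 [284.0, 22.0] 20 [284.0, 48.0] 40 [283.0, 87.0] 60 [283.0, 130.0] 70 [282.0, 151.0]
```

Request:
{"fn": "apply_moves", "kwargs": {
  "motion": [
    {"x": 0.5,"y": 0.2,"z": 0,"yaw": 0,"hand": -1},
    {"x": 1,"y": 0.35,"z": -0.2,"yaw": 0,"hand": -1},
    {"x": 1.4,"y": 0.5,"z": -0.5,"yaw": 0,"hand": -1},
    {"x": 1.4,"y": 0.5,"z": -0.8,"yaw": 0,"hand": -1}
  ]
}}

```text
clock: 22.3
position: [0.5239, 0.2764, 0.0814]
ee_rot: [-0.53, 3.094, 0.002]
force: [0.2, 0.8, 6.5]
width: 0.565
gripper_force: 5.0
```

```bash
python3 t.py s
```

```text
jug [([212.0, 25.0, 354.0, 336.0], 0.59), ([258.0, 18.0, 280.0, 40.0], 0.25)]
bead1 [([259.0, 17.0, 278.0, 40.0], 0.92), ([283.0, 18.0, 304.0, 41.0], 0.68), ([303.0, 21.0, 316.0, 40.0], 0.59), ([277.0, 24.0, 282.0, 36.0], 0.54), ([251.0, 23.0, 256.0, 42.0], 0.5)]
22.45 4.999737963080406 [-0.1  1.  -0.7] [0.104 0.001 0.   ]
0 [284.0, 22.0] 20 [284.0, 48.0] 40 [283.0, 87.0] 60 [283.0, 129.0] 70 [282.0, 151.0]
```

Request:
{"fn": "apply_moves", "kwargs": {
  "motion": [
    {"x": 0,"y": 0,"z": 0,"yaw": 0,"hand": -1},
    {"x": 0,"y": 0,"z": 2,"yaw": 0,"hand": -1},
    {"x": 0,"y": 0,"z": 5,"yaw": 0,"hand": -1},
    {"x": -1,"y": -2,"z": 7,"yaw": -5,"hand": -1},
    {"x": -2,"y": -5,"z": 7,"yaw": -14,"hand": -1},
    {"x": -3,"y": -9,"z": 7,"yaw": -23,"hand": -1},
    {"x": -4,"y": -13,"z": 7,"yaw": -32,"hand": -1},
    {"x": -5,"y": -17,"z": 7,"yaw": -41,"hand": -1},
    {"x": -5.5,"y": -21,"z": 7,"yaw": -50,"hand": -1},
    {"x": -6.1,"y": -25,"z": 7,"yaw": -60,"hand": -1}
  ],
  "newtons": 40
}}

```text
clock: 23.7
position: [0.4608, 0.0243, 0.1506]
ee_rot: [-1.096, -2.944, -0.0]
force: [0.4, 0.3, -1.4]
width: 0.565
gripper_force: 40.0
```

Request:
{"fn": "apply_moves", "kwargs": {
  "motion": [
    {"x": 0,"y": -2,"z": 0,"yaw": -8,"hand": -1},
    {"x": 0,"y": -4,"z": 0,"yaw": -15,"hand": -1},
    {"x": 0,"y": -5.9,"z": 0,"yaw": -20,"hand": -1},
    {"x": 0,"y": -5.9,"z": 0,"yaw": -20,"hand": -1}
  ]
}}

```text
clock: 24.2
position: [0.4611, -0.0348, 0.1507]
ee_rot: [1.587, 2.711, -0.001]
force: [-0.2, 0.7, -1.6]
width: 0.564
gripper_force: 40.0
```

```bash
python3 st.py; python3 - <<'E'
from h import *
im=get_image("top");s=get_image("scene")
print([(np.round(r["rect"]).tolist(),round(r["p"],2)) for r in recognise("bead1","top")])
recognise
get_image("scene");print([(np.round(r["rect"]).tolist(),round(r["p"],2)) for r in recognise("bead1","scene")])
o=np.zeros((400,800,3),np.uint8);o[:,:400]=cv2.resize(im[235:330,145:240],(400,400),interpolation=2);o[:,400:]=cv2.resize(s[160:300,190:330],(400,400),interpolation=2);cv2.imwrite("pics/v10.png",o)
E
```

```text
24.2 [ 0.4611 -0.0348  0.1507] tooly deg 29.33490963530722 zt [-0.    -0.001 -1.   ] q [-0.21  0.26  0.21  2.07 -0.07  0.82  0.55] F [-0.2  0.7 -1.6] w 0.5637571204189021 40.000078082084656
[]
[]
```

View pics/v10.png

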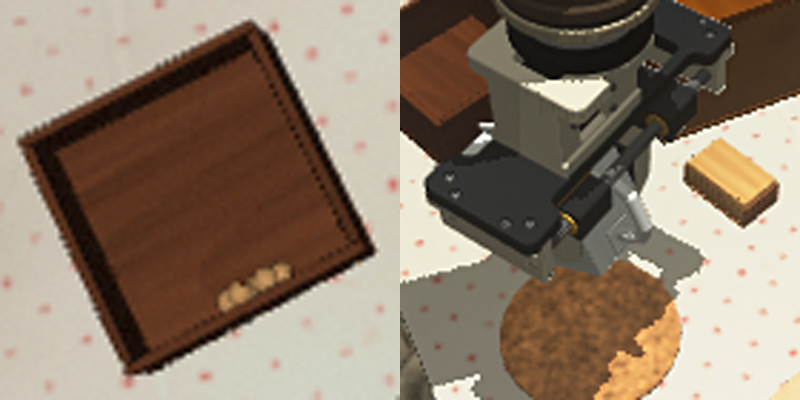

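Request:
{"fn": "apply_moves", "kwargs": {
  "motion": [
    {"x": 0.1,"y": 0.1,"z": -4,"yaw": 0,"hand": -1},
    {"x": 0.1,"y": 0.1,"z": -8,"yaw": 0,"hand": -1},
    {"x": 0.1,"y": 0.1,"z": -10,"yaw": 0,"hand": -1},
    {"x": 0.1,"y": 0.1,"z": -11,"yaw": 0,"hand": -1},
    {"x": 0.1,"y": 0.1,"z": -11.5,"yaw": 0,"hand": -1},
    {"x": 0.1,"y": 0.1,"z": -11.8,"yaw": 0,"hand": -1},
    {"x": 0.1,"y": 0.1,"z": -12,"yaw": 0,"hand": -1},
    {"x": 0.1,"y": 0.1,"z": -12,"yaw": 0,"hand": -1}
  ],
  "newtons": 5
}}

```text
clock: 25.45
position: [0.4633, -0.0329, 0.0317]
ee_rot: [1.583, 2.711, 0.001]
force: [0.4, -2.2, 2.2]
width: 0.565
gripper_force: 5.0
```

```bash
sed -i 's/radians(199)/radians(119)/' t.py; python3 t.py u
```

```text
jug [([211.0, 19.0, 356.0, 336.0], 0.65)]
bead1 []
25.6 5.003887787461281 [ 0.5 -3.1  6. ] [-0.889  0.125  0.107]
0 [284.0, 22.0] 20 [284.0, 48.0] 40 [283.0, 87.0] 60 [282.0, 129.0] 70 [282.0, 151.0]
```

Request:
{"fn": "apply_moves", "kwargs": {
  "motion": [
    {"x": 0,"y": 0,"z": -0.2,"yaw": 0,"hand": -1},
    {"x": 0,"y": 0,"z": -0.2,"yaw": 0,"hand": 0.3},
    {"x": 0,"y": 0,"z": 0,"yaw": 0,"hand": 0.6},
    {"x": 0,"y": 0,"z": 0,"yaw": 0,"hand": 0.9},
    {"x": 0,"y": 0,"z": 0,"yaw": 0,"hand": 1},
    {"x": 0,"y": 0,"z": 0,"yaw": 0,"hand": 1}
  ]
}}

```text
clock: 26.35
position: [0.4622, -0.0324, 0.0307]
ee_rot: [-1.583, -2.713, -0.0]
force: [0.8, -0.3, -0.6]
width: 0.99
gripper_force: 0.0
```

Request:
{"fn": "apply_moves", "kwargs": {
  "motion": [
    {"x": 0,"y": 0,"z": 2,"yaw": 0,"hand": 1},
    {"x": 0,"y": 0,"z": 5,"yaw": 0,"hand": 1},
    {"x": 0,"y": 0,"z": 10,"yaw": 0,"hand": 1},
    {"x": 0,"y": 0,"z": 15,"yaw": 0,"hand": 1},
    {"x": 0,"y": -4,"z": 18,"yaw": 0,"hand": 1},
    {"x": 0,"y": -8,"z": 18,"yaw": 0,"hand": 1}
  ]
}}

```text
clock: 27.1
position: [0.4638, -0.1133, 0.2134]
ee_rot: [1.579, 2.711, 0.004]
force: [0.5, -0.5, -0.6]
width: 0.998
gripper_force: 0.0
```

```bash
python3 st.py; python3 - <<'E'
from h import *
M=camera_model("wrist");w=get_image("wrist")
print([(np.round(r["rect"]).tolist(),round(r["p"],2)) for q in("jug","mat") for r in recognise(q,"wrist")])
d=np.radians(119);c,s=np.cos(d),np.sin(d)
def P(o,pts,z0):return np.array(pts)/1e3@np.array([[c,s,0],[-s,c,0],[0,0,1]])+[o[0],o[1],z0]
o=np.array([.463,-.033])+.018*np.array([c,s]);print(o)
pp=P(o,[[-30,26,66],[-30,-26,66],[86,-23,61],[86,23,61]],.004)
print(proj("wrist",pp,M).round())
cv2.polylines(w,[np.int32(proj("wrist",pp,M))],True,(0,255,0),1)
a=np.linspace(0,6.28,60);cv2.polylines(w,[np.int32(proj("wrist",np.c_[.4548+.065*np.cos(a),-.0168+.065*np.sin(a),a*0+.004],M))],True,(255,0,0),1)
cv2.imwrite("pics/v11.png",w)
E
```

```text
27.1 [ 0.4638 -0.1133  0.2134] tooly deg 29.556538477538435 zt [ 0.005 -0.    -1.   ] q [-0.11  0.2   0.28  1.96 -0.07  0.98  0.72] F [ 0.5 -0.5 -0.6] w 0.9982258293960264 0.0
[([292.0, 7.0, 357.0, 182.0], 0.96), ([257.0, 46.0, 380.0, 165.0], 0.84), ([192.0, 178.0, 297.0, 274.0], 0.84)]
[ 0.45427343 -0.01725685]
[[295. 135.]
 [352. 135.]
 [356.  -8.]
 [301.  -9.]]
```

View pics/v11.png

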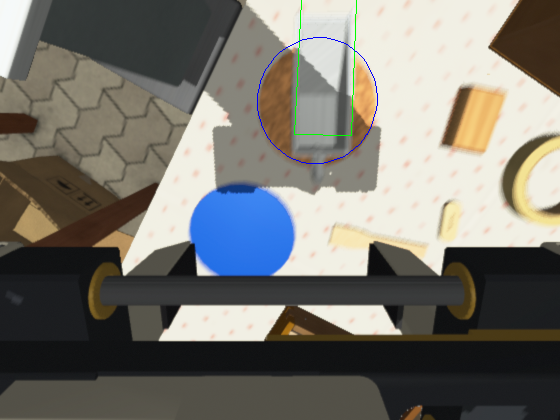

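```bash
python3 -c "
from cell import *
print(sign_off())"
```

```text
the job is handed in; nothing more can be done
None
```

I handed the job in at about 27 s: the beads are in the tray, and the empty jug stands upright and released on the cork mat, about 15 mm off its centre. The overhead picture shows the beads as one cluster that looks like all five, but I couldn't count them separately. The hand-in gave no verdict.

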